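Check the range over the terrain tile with the measuring stick

ROBOT

A 6-joint arm with a two-finger parallel gripper is mounted at the origin on the work surface. World frame = base frame: x ahead of the robot, y to its left, z up, the work surface at z = 0. Lengths are in mm, angles in rad, forces in N, time in s.
With the tool pointing down it reaches from about 325 to 900 mm from the base axis. Payload 6.1 kg.
Tool frame: the origin (TCP) lies on the mounting face of the last link; the fingertips stand manip.tip_extent ahead of it and the grasp point (between the pads) lies 155 mm ahead of it (manip.tip_extent is the distance from the TCP to the fingertips, in mm); z points along the fingers, y is the direction in which the jaws open and shut (so a half turn about z gives the same grasp; the last joint's range is limited). The gripper opens to 85 mm and grips with 20 to 120 N. Pads are 22 mm wide; open, the fingers measure 114 mm over their backs; the gripper's body (76 mm by 85 mm) begins 54 mm behind the grasp point. The pads swing forward as they close: fully open they stand 13 mm farther back than shut.
Start: joints at [1.075, 0.22, 1.526, -0, 1.395, -0.126], TCP at [225.892, 582.744, 404.7] pointing down, gripper open.
Joint ranges: [-2.98, 2.98], [-0.91, 2.08], [0.09, 2.57], [-1.24, 4.39], [0.2, 2.65], [-2.68, 2.68]. Speed limits (rad/s): [2.57, 2.57, 3.01, 3.14, 3.14, 3.14].

INTERFACE

Orientations are given as a unit quaternion [w, x, y, z].
In Python, from plant import manip gives the robot as it stands.
- The arm moves only by the tool arm_command, never from a script. Its argument "moves" is a list of rows, each a list of 3 entries, a list of its own where there are three numbers: the shift along the world's x, y, z in mm, then the turn, a rotation vector about the world's x, y, z in degrees, then the finger opening in mm, from 0 to 85.4. In form: [[[x, y, z], [ax, ay, az], jaw], ...]. A call has 1 to 12 rows; each row is the pose to reach, as a shift and turn from the pose commanded when the call began; what a row does not reach only later rows make up. A row lasts 1/10 s, in which the tool goes at most 50 mm and 8.59 degrees, less where a joint would pass 70% of its speed; a pose out of reach is approached as far as the arm can. A call with a gripper value outside its range is refused whole. The fingers move at their own pace and stop on an object; the grip force is fixed at half the most. Time passes only in rows, so rows that repeat a pose let the fingers close. It gives the time, the measured TCP pose, the force and the opening at its end, in the units of the state.
- manip.read_state(): the state, without advancing time (a new reading comes with each control period).
- manip.camera(name): name is "scene" or "top"; returns a dict with "frame" (384x512x3 uint8, red, green, blue), "fov_y" (degrees; the focal length in pixels is half the picture's height over the tangent of half this angle, whatever the lens; pixels are square), "cx", "cy" (the principal point, pixels), "eye" and "attitude" of the camera in the world. Camera axes: x right, y up, looking along -z (the intrinsics and any distortion apply to the point x, -y, -z); pixel columns grow to the right and rows downward; lengths in mm; the calibration is good to about 2 mm. A picture is of the moment at which its call begins. There is no depth.
- manip.hand_in(): hands the job in, once; it reports no verdict.
The state is a dict: "clock": time; "q": joint angles; "qd": joint speeds; "tau": joint torques, N m; "position": TCP position; "tcp_rot": TCP orientation; "force": force on the tool from outside, world axes, zero at the start; "torque": the same for the moment, N m; "gripper_width": opening from 0.0 (shut) to 1.0 (fully open).
Only numpy, scipy, OpenCV 4.12 (cv2) and the standard library are available. Lean on these libraries where they do the work, as an engineer would, in place of code of your own. Each camera call takes 0.05 s, during which the arm holds its last target.

TASK

A drink bottle has been left on the terrain tile between the model tank and the model bunker: move it out of the way and stand it upright on the round cork coaster. Then draw the banded measuring stick out of its sloping sleeve in the plywood caddy, turn it level with its banded face up, and hold it a few centimetres above the tank and the bunker so that it reaches over the middle of both (either way round), clear of them. Finish while still holding the stick there in the air, steady, as if reading off the distance, and all the while do not shift the tank or the bunker, knock the bottle over or disturb the trees and the tape measure.

Things in the scene. Friction and masses are not known exactly. Their poses are not given: they have to be found in the camera images.
- bottle_center (a point): Blue drink bottle, 190 mm high, 0.25 to 0.42 kg, standing on the tile between tank and bunker: body 62 mm across up to 120 mm, then a shoulder, then a grey ribbed cap 42 mm across from 150 to 190 mm above its foot (grip the cap from above). The point is on its axis, 95 mm above its foot and 95 mm below the cap's top. z: the bottle's axis, up.
- coaster_top (a point): Round cork coaster, 110 mm across, 5 mm thick, fixed on the table to the robot's left; the point is the centre of its top face.
- stick_center (a point): Middle of the measuring stick: flat wooden bar 305 x 24 x 8 mm, 50 g, twelve yellow and black bands on its face, plain back. x: along its length (at first up the slope, out of the sleeve); y: across its width; z: out of the banded face. At first its length is 55 degrees above level, y level, the banded face turned upwards, its lowest 70 mm in the sleeve, its back lying on a rest strip.
- sleeve_mouth (a point): Centre of the sleeve's mouth, 74 mm above the table. Axes: the caddy's own. The sleeve slopes up at 55 degrees towards the caddy's +y (away to the robot's right); inside 27 x 13 mm, 70 mm deep along the slope, walls 6 mm. The stick draws out along its length. Behind the stick a 20 mm wide rest strip on a post goes on 90 mm past the mouth; nothing else stands beside the stick there.
- caddy: Plywood table caddy, fixed: base 110 (x) x 200 (y) mm, origin at the middle of its underside on the table, sleeve along y at x = +25 mm, a row of open wells with dice and counters 30 mm high on its -x side.
- tile: Terrain tile, fixed on the table: a green slab 200 (x) x 300 (y) x 10 mm, origin at the middle of its underside. Tank and bunker stand on it near its two ends along y (either may be at either end), about 180 to 220 mm apart.
- tank_top (a point): Model battle tank, olive, loose, 0.13 kg: hull 84 (x) x 52 (y) mm, 48 mm high, with a gun barrel 57 mm ahead of the middle along +x. The point is over the middle of the hull at the height of its top, 48 mm above the tile.
- bunker_top (a point): Model bunker, grey, round, loose, 0.16 kg: 76 mm across, 48 mm high. The point is the middle of its top, 48 mm above the tile.
- tall_tree: Model fir tree, 120 mm high, 60 mm across, loose; origin at the middle of its underside. To be left alone.
- small_tree: Model fir tree, 90 mm high, 52 mm across, loose; origin at the middle of its underside. To be left alone.
- tape: Grey tape measure, 66 x 34 mm, 60 mm high, loose; origin at the middle of its underside. To be left alone.
Things that resemble listed ones, but are neither listed nor needed, are in the scene too. Of the things shaped like the part that bears coaster_top, the cork one is meant. What is shaped like the part that bears bunker_top but orange is not meant.

How it is judged (in metres and radians):
On the way, in this order (a step that is already met when the one before it is completed fails the run):
1. the bottle stands upright on the coaster, let go (horizontal distance between bottle_center and coaster_top below 0.03 m and height (world z) of bottle_center below 0.104 m and angle between bottle_center's own z axis and vertical below 0.08 rad and contact force between bottle and the fingers below 0.1 N), for 0.3 s.
2. the stick is out of the sleeve, in the gripper (distance between stick_center and sleeve_mouth above 0.16 m and contact force between stick and caddy below 0.05 N and height (world z) of stick_center above 0.07 m and contact force between stick and the fingers above 1 N), for 0.1 s.
At the end, for the whole second after the job is handed in: Bottle upright on the coaster, within 30 mm of its centre. Stick held still by the gripper alone, banded face up, level within 8 degrees, its middle line within 22 mm of the middles of tank and bunker, both within its length, 3 to 86 mm above their tops, both unmoved (12 mm) (horizontal distance between bottle_center and coaster_top below 0.03 m and height (world z) of bottle_center below 0.104 m and angle between bottle_center's own z axis and vertical below 0.08 rad and angle between stick_center's own z axis and vertical below 0.14 rad and y of tank_top in the frame of stick_center between -0.022 and 0.022 m and y of bunker_top in the frame of stick_center between -0.022 and 0.022 m and x of tank_top in the frame of stick_center between -0.153 and 0.153 m and x of bunker_top in the frame of stick_center between -0.153 and 0.153 m and z of tank_top in the frame of stick_center between -0.09 and -0.007 m and z of bunker_top in the frame of stick_center between -0.09 and -0.007 m and contact force between stick and the fingers above 1 N and contact force between stick and tank below 0.05 N and contact force between stick and bunker below 0.05 N and contact force between stick and bottle below 0.05 N and contact force between stick and caddy below 0.05 N and linear speed of stick below 0.03 m/s and distance of each of tank_top, bunker_top from where it was at the start of the episode below 0.012 m); the arm keeps its last pose, push and grip.
It fails at once if the tank or the bunker is shifted or knocked over (distance of any of tank_top, bunker_top from where it was at the start of the episode above 0.012 m).
It fails at once if the bottle is tipped over (angle between bottle_center's own z axis and vertical above 0.6 rad).
It fails at once if a tree or the tape measure is disturbed (distance of any of tall_tree, small_tree, tape from where it was at the start of the episode above 0.015 m).
It also fails if it takes over 54 s, if anything falls off the work surface, if the arm or the gripper's body presses on something with over 40 N, if the wrist force passes 120 N, or if a joint passes its speed limit or range.

## Working session

There is one attempt and no reset: what is moved stays moved. The work goes in short steps, Python scripts to look and compute and a tool call to move; the robot and the scene stay as the last step left them, time stands still between calls to the robot, and variables do not carry over. Pictures are saved under pics/ and viewed, and the job is handed in when it is done.

Besides the shell and the picture viewer there is one more tool, called after ">>>" as a command line: name --argument value ..., lists and objects as JSON in quotes. arm_command: Moves the arm, as the interface text tells. Its arguments: {"type":"object","properties":{"moves":{"type":"array","items":{"type":"array"}}},"required":["moves"]}

```bash
mkdir -p pics; ls; python3 - <<'E'
from plant import manip
import cv2,numpy as np
s=manip.read_state();print(s, manip.tip_extent)
for n in("scene","top"):
    c=manip.camera(n);f=c.pop("frame");print(n,c)
    cv2.imwrite(f"pics/{n}0.png",cv2.cvtColor(f,cv2.COLOR_RGB2BGR))
E
```

```text
pics
{'clock': 0.0, 'q': array([ 1.07489007e+00,  2.21255888e-01,  1.52764222e+00, -5.58450257e-07,
        1.39473273e+00, -1.26118570e-01]), 'qd': array([-0.0004838 , -0.00071478,  0.00229246, -0.00116763,  0.00043798,
        0.00025029]), 'tau': array([-9.80088298e-04, -4.96895134e+01, -3.89396131e+01, -3.24614466e-04,
        1.11196004e-02, -1.99589346e-05]), 'position': array([225.76512367, 582.49690456, 403.56400863]), 'tcp_rot': array([-3.11604636e-04,  1.83842045e-01,  9.82955271e-01, -9.70287779e-04]), 'force': array([-0.79610225, -0.74292552,  0.48634729]), 'torque': array([-0.00592549, -0.00883227, -0.02654239]), 'gripper_width': 1.0003947816766414} 173.4
scene {'fov_y': 52.01538896825354, 'cx': 253.24073461450521, 'cy': 189.48597528859213, 'eye': array([1214.33327624,  230.01122917,  950.72052581]), 'attitude': array([0.58375733, 0.20752236, 0.25453515, 0.74254542])}
top {'fov_y': 46.90715518981029, 'cx': 269.30673583786125, 'cy': 195.29966277200518, 'eye': array([ 327.21590837,  104.96749277, 1414.24381551]), 'attitude': array([ 0.70754694,  0.05590831, -0.0656033 , -0.7013899 ])}
```

View pics/scene0.png

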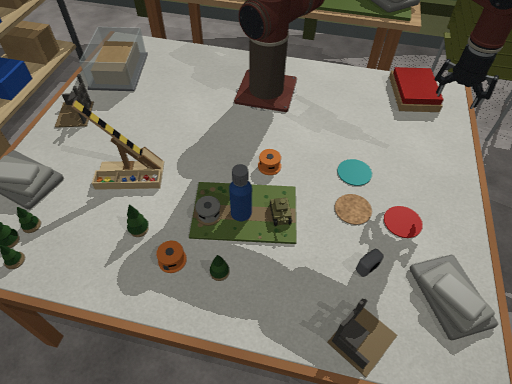

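View pics/top0.png

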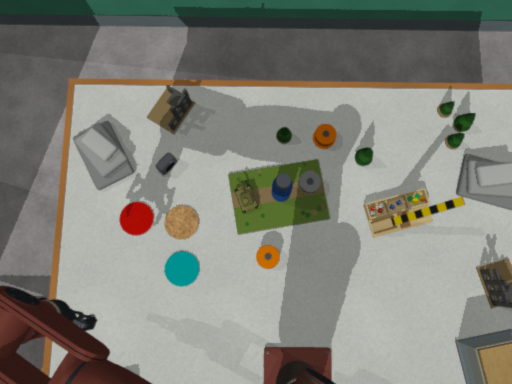

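```bash
cat > h.py <<'E'
import numpy as np,cv2
from scipy.spatial.transform import Rotation as R
from plant import manip
def rot(q): return R.from_quat([q[1],q[2],q[3],q[0]])
class Cam:
    def __init__(s,n):
        c=manip.camera(n); s.f=c["frame"]; s.bgr=cv2.cvtColor(s.f,cv2.COLOR_RGB2BGR)
        s.hsv=cv2.cvtColor(s.bgr,cv2.COLOR_BGR2HSV)
        s.F=s.f.shape[0]/2/np.tan(np.radians(c["fov_y"])/2); s.c=np.array([c["cx"],c["cy"]]); s.e=np.array(c["eye"]); s.R=rot(c["attitude"])
    def ray(s,uv):
        uv=np.atleast_2d(uv).astype(float); d=(uv-s.c)/s.F
        return s.R.apply(np.c_[d[:,0],-d[:,1],-np.ones(len(d))])
    def onz(s,uv,z):
        d=s.ray(uv); return s.e+d*((z-s.e[2])/d[:,2])[:,None]
    def proj(s,P):
        p=s.R.inv().apply(np.atleast_2d(P)-s.e); return np.c_[p[:,0]/-p[:,2],-p[:,1]/-p[:,2]]*s.F+s.c
def tri(c1,u1,c2,u2):
    d1=c1.ray(u1)[0];d2=c2.ray(u2)[0];d1/=np.linalg.norm(d1);d2/=np.linalg.norm(d2)
    A=np.c_[d1,-d2];t=np.linalg.lstsq(A,c2.e-c1.e,rcond=None)[0]
    a=c1.e+t[0]*d1;b=c2.e+t[1]*d2
    return (a+b)/2,np.linalg.norm(a-b)
def blobs(m,mn=30):
    n,l,st,ce=cv2.connectedComponentsWithStats(m.astype(np.uint8))
    return [(st[i].tolist(),ce[i].round(1).tolist(),l==i) for i in range(1,n) if st[i][4]>=mn]
E
python3 - <<'E'
from h import *
t=Cam("top");s=Cam("scene")
def crop(c,x,y,w,h,k,n):cv2.imwrite("pics/"+n,cv2.resize(c.bgr[y:y+h,x:x+w],None,fx=k,fy=k,interpolation=cv2.INTER_CUBIC))
crop(t,215,150,260,95,3,"t1.png");crop(s,60,80,250,170,3,"s1.png")
print("base proj",t.proj([0,0,0]),s.proj([0,0,0]))
st=manip.read_state();g=np.array(st["position"])+rot(st["tcp_rot"]).apply([0,0,173]);print(t.proj(g),s.proj(g))
for c,n in((t,"top"),(s,"scene")):
    for nm,lo,hi in(("orange",(5,170,120),(16,255,255)),("cork",(8,60,90),(20,190,255)),("blue",(105,120,40),(130,255,255)),("green",(38,80,40),(65,255,200)),("yellow",(22,150,120),(32,255,255)),("teal",(82,120,80),(100,255,255))):
        for b in blobs(cv2.inRange(c.hsv,lo,hi)>0,40): print(n,nm,b[0],b[1])
E
```

```text
base proj [[296.4587325  382.24669982]] [[265.71863233  91.05699512]]
[[ 77.43097887 310.69555455]] [[452.44566018 104.92137112]]
top orange [313, 124, 23, 24, 326] [324.5, 134.9]
top orange [257, 245, 22, 22, 190] [269.3, 253.5]
top cork [48, 78, 464, 222, 4223] [212.6, 120.8]
top cork [147, 89, 25, 37, 386] [160.1, 108.1]
top cork [312, 124, 25, 25, 54] [327.4, 139.1]
top cork [290, 183, 8, 15, 75] [294.0, 190.0]
top cork [258, 187, 16, 16, 176] [265.1, 194.7]
top cork [418, 190, 11, 16, 56] [423.2, 197.8]
top cork [364, 193, 48, 42, 727] [389.1, 213.7]
top cork [233, 194, 7, 13, 47] [235.3, 200.6]
top cork [164, 205, 35, 34, 912] [181.2, 221.9]
top cork [256, 245, 24, 24, 66] [267.4, 258.3]
top cork [504, 259, 8, 19, 69] [508.3, 266.0]
top cork [477, 267, 12, 29, 61] [481.8, 279.9]
top cork [42, 337, 10, 40, 271] [46.4, 355.7]
top cork [477, 343, 35, 41, 1173] [496.5, 363.5]
top blue [272, 179, 20, 22, 224] [280.5, 192.2]
top green [440, 102, 14, 13, 131] [446.4, 107.9]
top green [454, 114, 21, 17, 225] [464.1, 121.0]
top green [448, 133, 16, 15, 155] [455.3, 139.9]
top green [356
[... 1634 characters left out ...]
201.4]
scene green [317, 0, 94, 21, 1026] [364.0, 8.6]
scene green [195, 182, 35, 23, 500] [214.7, 191.4]
scene green [252, 185, 43, 23, 740] [271.5, 194.5]
scene green [127, 206, 21, 27, 226] [137.8, 221.4]
scene green [19, 208, 19, 16, 146] [27.5, 217.5]
scene green [189, 218, 107, 26, 1964] [244.7, 231.2]
scene green [0, 222, 18, 23, 188] [6.6, 233.5]
scene green [0, 245, 21, 17, 171] [11.0, 254.0]
scene green [211, 262, 15, 16, 113] [217.3, 268.8]
scene yellow [74, 101, 10, 11, 61] [78.5, 105.8]
scene yellow [90, 113, 9, 10, 49] [94.1, 117.7]
scene yellow [105, 125, 9, 9, 45] [109.0, 128.9]
scene yellow [120, 135, 7, 9, 40] [123.1, 139.3]
scene teal [338, 160, 34, 25, 670] [354.2, 171.9]
```

View pics/t1.png

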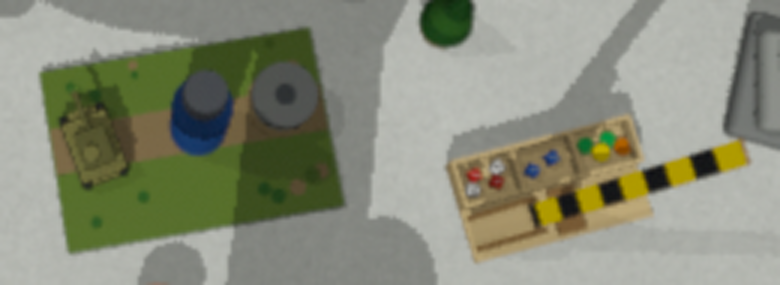

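View pics/s1.png

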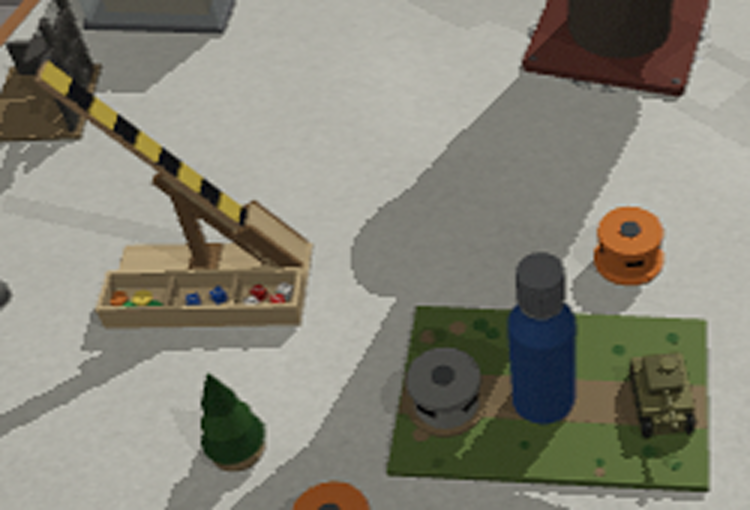

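```bash

python3 - <<'E'
from h import *
t=Cam("top");s=Cam("scene")
st=manip.read_state();T=rot(st["tcp_rot"]);P=np.array(st["position"])
def crop(c,x,y,w,h,k,n):
    im=cv2.resize(c.bgr[y:y+h,x:x+w],None,fx=k,fy=k,interpolation=cv2.INTER_CUBIC)
    for o in([0,0,155],[0,0,0],[0,43,160],[0,-43,160],[11,43,160],[-11,43,160]):
        q=c.proj(P+T.apply(o))[0];cv2.circle(im,tuple(int(v) for v in (q+.5-[x,y])*k),3,(255,0,255),-1)
    return im
cv2.imwrite("pics/g.png",np.hstack([crop(t,0,270,130,114,3,""),crop(s,400,20,112,114,3,"")]))
# straightness of table edge in top image
m=blobs(cv2.inRange(t.hsv,(8,60,90),(20,190,255))>0,3000)[0][2]
for u in range(80,512,40):
    r=np.where(m[70:100,u])[0]+70;print(u,r.min() if len(r) else None,r.max() if len(r) else None,end="; ")
E
```

```text
80 78 83; 120 79 84; 160 79 84; 200 80 85; 240 80 85; 280 80 86; 320 81 86; 360 81 87; 400 82 87; 440 82 88; 480 83 88;
```

View pics/g.png

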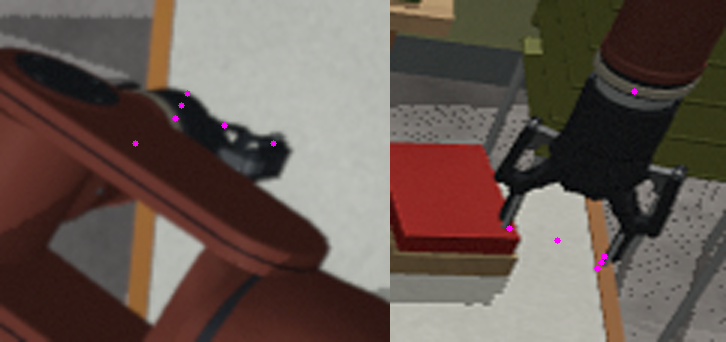

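```bash

python3 - <<'E'
from h import *
t=Cam("top");s=Cam("scene")
print("coaster",t.onz([181.2,221.9],5),s.onz([352.8,208.6],5))
print("orange near(bottom z0..)",t.onz([268,256.5],30),"far",t.onz([325,135.5],40))
# tile: hull of green
for c,n,(x,y,w,h) in((t,"t",(222,152,112,90)),(s,"s",(185,176,118,74))):
    g=cv2.inRange(c.hsv,(30,70,30),(70,255,220));m=np.zeros_like(g);m[y:y+h,x:x+w]=g[y:y+h,x:x+w]
    m=cv2.morphologyEx(m,cv2.MORPH_OPEN,np.ones((3,3)))
    p=np.argwhere(m)[:,::-1].astype(np.float32);r=cv2.minAreaRect(p);b=cv2.boxPoints(r)
    print(n,b.round(1).tolist());
    q=c.onz(b,10);print(q.round(1).tolist(),"ctr",q.mean(0).round(1),[round(float(np.linalg.norm(q[i]-q[i-1]))) for i in range(4)])
# stick yellow bands
Y=[]
for c in(t,s):
    bl=blobs(cv2.inRange(c.hsv,(22,130,100),(32,255,255))>0,25)
    print([(b[0][4],b[1]) for b in bl])
for y,w,x in((t,0,0),):pass
import sys
def big(c,x,y,w,h,k,n):
    im=cv2.resize(c.bgr[y:y+h,x:x+w],None,fx=k,fy=k,interpolation=cv2.INTER_CUBIC)
    for u in range(x-x%10+10,x+w,10):cv2.putText(im,str(u),((u-x)*k,8),0,.3,(0,0,255));cv2.line(im,((u-x)*k,8),((u-x)*k,14),(0,0,255))
    for v in range(y-y%10+10,y+h,10):cv2.putText(im,str(v),(0,(v-y)*k),0,.3,(0,0,255));cv2.line(im,(18,(v-y)*k),(24,(v-y)*k),(0,0,255))
    cv2.imwrite("pics/"+n,im)
big(t,225,150,110,85,7,"bt.png");big(s,185,160,120,85,6,"bs.png");big(t,355,180,115,62,6,"ct.png");big(s,60,85,110,110,5,"cs.png")
E
```

```text
coaster [[483.27672476 366.91140425   5.        ]] [[483.55992809 369.26215122   5.        ]]
orange near(bottom z0..) [[375.23476632  89.43300908  30.        ]] far [[764.20544569 -91.69373138  40.        ]]
t [[227.60000610351562, 173.6999969482422], [318.8999938964844, 158.5], [328.8999938964844, 218.5], [237.60000610351562, 233.6999969482422]]
[[641.0, 222.3, 10.0], [695.2, -74.9, 10.0], [497.9, -104.7, 10.0], [446.7, 186.1, 10.0]] ctr [570.2  57.2  10. ] [198, 302, 200, 295]
s [[188.8000030517578, 238.3000030517578], [191.60000610351562, 181.1999969482422], [297.79998779296875, 186.3000030517578], [295.0, 243.5]]
[[698.9, -66.0, 10.0], [502.2, -125.5, 10.0], [443.3, 197.1, 10.0], [644.9, 222.8, 10.0]] ctr [572.3  57.1  10. ] [294, 206, 328, 203]
[(37, [414.9, 200.4]), (82, [457.9, 201.6]), (74, [441.2, 206.7]), (76, [425.7, 211.4]), (70, [411.1, 215.8]), (66, [397.5, 220.0])]
[(64, [78.4, 105.8]), (54, [93.9, 117.6]), (52, [108.8, 128.6]), (49, [122.7, 139.0]), (43, [136.0, 148.9]), (27, [107.0, 178.9])]
```

View pics/bt.png

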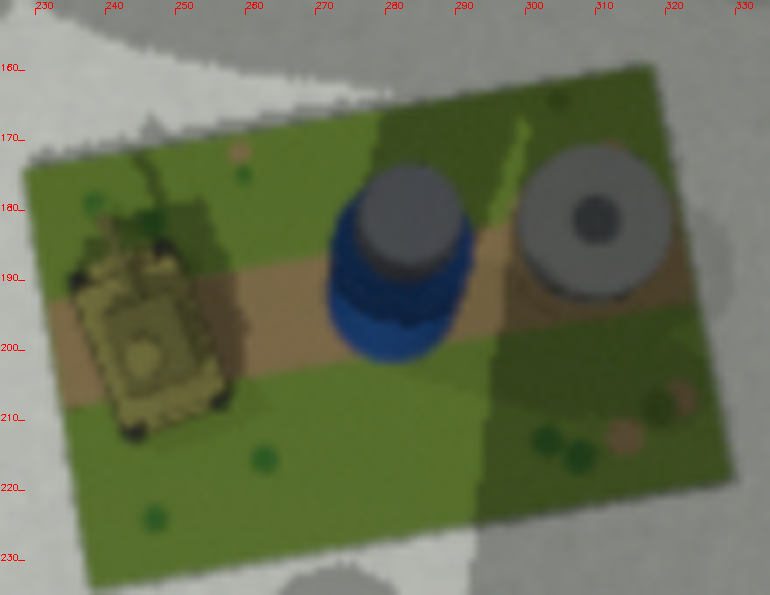

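View pics/bs.png

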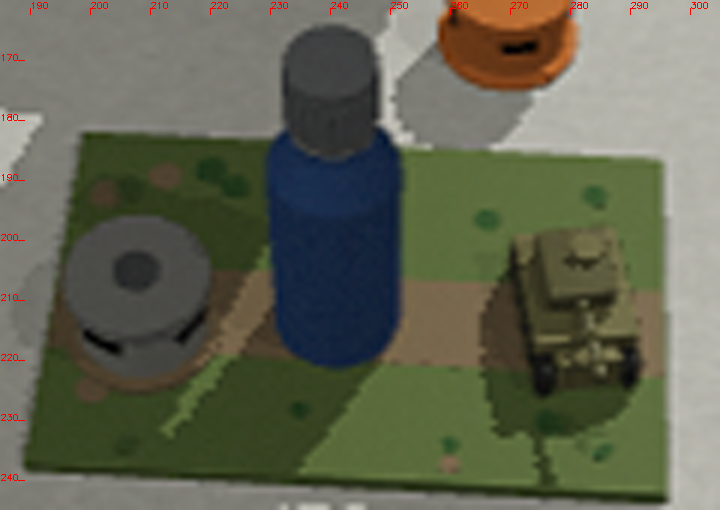

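View pics/ct.png

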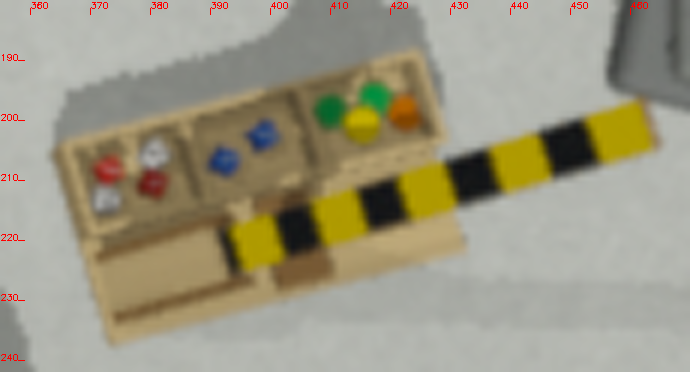

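View pics/cs.png

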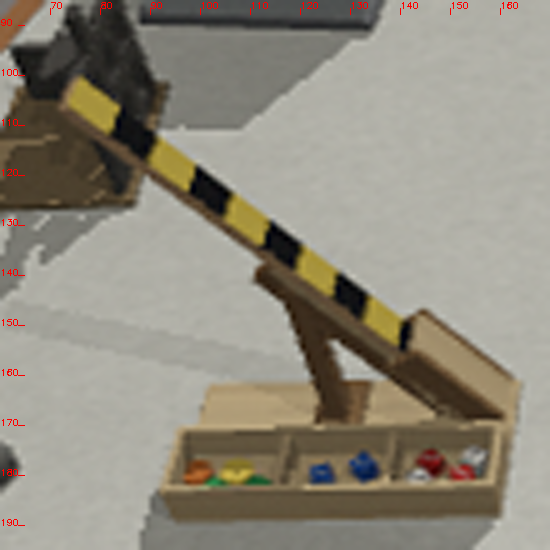

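```bash

python3 - <<'E'
from h import *
t=Cam("top");s=Cam("scene")
a=[(457.9,201.6),(441.2,206.7),(425.7,211.4),(411.1,215.8),(397.5,220)]
b=[(78.4,105.8),(93.9,117.6),(108.8,128.6),(122.7,139.0),(136,148.9)]
P=[]
for u,v in zip(a,b):
    p,e=tri(t,u,s,v);P.append(p);print(p.round(1),round(float(e),1))
P=np.array(P);d=P[0]-P[-1];print("step",np.linalg.norm(d)/4,"elev",np.degrees(np.arcsin(d[2]/np.linalg.norm(d))),"az",np.degrees(np.arctan2(d[1],d[0])))
print("cap",tri(t,(282.3,181),s,(238.8,171.5)),t.onz([282.3,181],200),s.onz([238.8,171.5],200))
print("foot scene front",s.onz([240.5,221],10),"foot top",t.onz([280,201.5],10))
print("bunker",tri(t,(309.3,181.5),s,(206.3,205)),t.onz([309.3,181.5],58),s.onz([206.3,205],58))
print("tank corners z25",t.onz([(235,190),(248,185),(256.5,207),(243,212)],25).round(1), "ctr",t.onz([(235,190),(248,185),(256.5,207),(243,212)],25).mean(0))
print("scene front wheels z10",s.onz([(274.5,225),(288.5,224)],12))
print("caddy box near", t.onz([(362,204),(425,188),(431,222),(373,237)],0).round(1))
print("trees",t.onz([363.7,156.3],60),t.onz([284,135],50),"tape",t.onz([166,162],40))
E
```

```text
[ 515.6 -410.9  259.2] 1.9
[ 508.1 -383.   217.2] 0.9
[ 500.4 -354.8  175.8] 1.1
[ 492.8 -326.7  134.3] 0.9
[ 485.1 -298.8   92.2] 1.6
step 50.86536347951911 elev 55.18768638678245 az -74.74077436976128
cap (array([581.1545732 ,  51.11918836, 192.73788626]), np.float64(3.0878245135287394)) [[579.33784856  52.94827781 200.        ]] [[587.39919086  51.30579762 200.        ]]
foot scene front [[608.99193415  58.53174527  10.        ]] foot top [[551.45317516  52.03875745  10.        ]]
bunker (array([608.90418625, -38.99870354,  55.34706683]), np.float64(1.9917686818264748)) [[608.11079144 -37.7425212   58.        ]] [[610.81314954 -39.20425785  58.        ]]
tank corners z25 [[584.8 196.3  25. ]
 [601.5 155.1  25. ]
 [530.7 127.1  25. ]
 [514.3 169.6  25. ]] ctr [557.80384657 162.02768286  25.        ]
scene front wheels z10 [[600.34076816 156.07459609  12.        ]
 [587.4686484  194.13552836  12.        ]]
caddy box near [[ 547.4 -214.4    0. ]
 [ 602.4 -422.5    0. ]
 [ 490.8 -436.1    0. ]
 [ 440.9 -246.7    0. ]]
trees [[ 690.8941781  -210.57321024   60.        ]] [[761.10447039  41.44007874  50.        ]] tape [[670.40547042 416.59273482  40.        ]]
```

>>> arm_command --moves '[[[355,-531,10],[0,0,0],85],[[355,-531,10],[0,0,0],85],[[355,-531,10],[0,0,0],85],[[355,-531,10],[0,0,0],85],[[355,-531,10],[0,0,0],85],[[355,-531,10],[0,0,0],85],[[355,-531,10],[0,0,0],85],[[355,-531,10],[0,0,0],85],[[355,-531,10],[0,0,0],85],[[355,-531,10],[0,0,0],85],[[355,-531,10],[0,0,0],85],[[355,-531,10],[0,0,0],85]]'

```text
clock: 1.7
position: [560.1, 82.1, 414.5]
tcp_rot: [0.0, 0.184, 0.983, 0.0]
force: [1.1, 1.0, 0.4]
gripper_width: 0.997
```

>>> arm_command --moves '[[[21,-31,0],[0,0,0],85],[[21,-31,0],[0,0,0],85],[[21,-31,0],[0,0,0],85]]'

```text
clock: 2.0
position: [580.5, 52.3, 413.8]
tcp_rot: [-0.0, 0.185, 0.983, 0.0]
force: [-0.2, -0.1, -1.0]
gripper_width: 0.997
```

```bash

python3 - <<'E'
from h import *
t=Cam("top");s=Cam("scene")
st=manip.read_state();print(st["position"],st["clock"])
for c,n in((t,"t"),(s,"s")):
    P=np.array(st["position"])
    im=cv2.resize(c.bgr[100:280,170:340],None,fx=3,fy=3,interpolation=cv2.INTER_CUBIC)
    q=c.proj(P-[0,0,173])[0];cv2.circle(im,tuple(int(v) for v in (q+.5-[170,100])*3),3,(255,0,255),-1)
    cv2.imwrite(f"pics/a{n}.png",im)
E
python3 -c "
import cv2,numpy as np
cv2.imwrite('pics/a.png',cv2.resize(np.hstack([cv2.imread('pics/at.png'),cv2.imread('pics/as.png')]),(800,424)))"
```

```text
[579.84987484  53.84505727 413.93878921] 2.1
```

View pics/a.png

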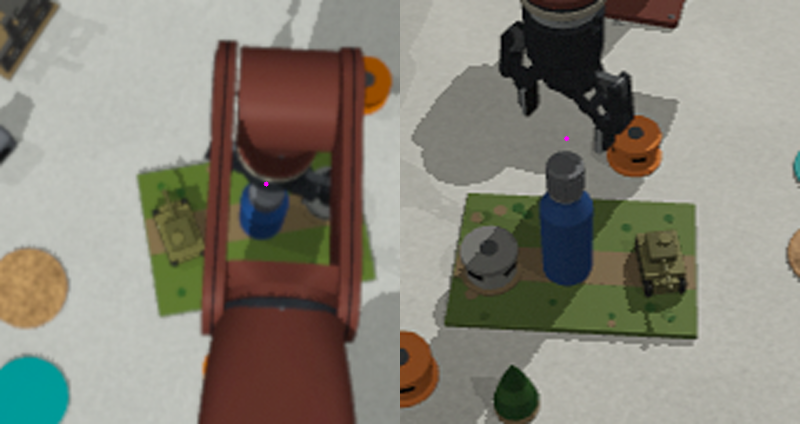

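>>> arm_command --moves '[[[0,0,-40],[0,0,0],85],[[0,0,-75],[0,0,0],85],[[0,0,-75],[0,0,0],85],[[0,0,-75],[0,0,0],30],[[0,0,-75],[0,0,0],30],[[0,0,-75],[0,0,0],30],[[0,0,-75],[0,0,0],30],[[0,0,-75],[0,0,0],30],[[0,0,-75],[0,0,0],30],[[0,0,-75],[0,0,0],30]]'

```text
clock: 3.1
position: [581.2, 52.9, 342.0]
tcp_rot: [0.002, 0.184, 0.983, 0.0]
force: [-0.6, -0.3, 6.2]
gripper_width: 0.474
```

>>> arm_command --moves '[[[0,0,10],[0,0,0],30],[[0,0,35],[0,0,0],30],[[0,0,70],[0,0,0],30],[[0,0,90],[0,0,0],30],[[-6,20,100],[0,0,0],30],[[-15,50,100],[0,0,0],30],[[-26,85,100],[0,0,0],30],[[-37,120,100],[0,0,0],30],[[-48,155,100],[0,0,0],30],[[-59,190,100],[0,0,0],30],[[-70,225,100],[0,0,0],30],[[-80,260,100],[0,0,0],30]]'

```text
clock: 4.3
position: [499.5, 314.3, 439.7]
tcp_rot: [0.0, 0.184, 0.983, 0.0]
force: [0.6, 0.1, -2.8]
gripper_width: 0.474
```

>>> arm_command --moves '[[[-9,29,0],[0,0,0],30],[[-15,48,0],[0,0,0],30],[[-17,56,0],[0,0,0],30],[[-17,56,0],[0,0,0],30],[[-17,56,0],[0,0,0],30]]'

```text
clock: 4.8
position: [483.6, 368.3, 439.2]
tcp_rot: [0.0, 0.184, 0.983, -0.0]
force: [-0.1, 0.3, -2.5]
gripper_width: 0.473
```

```bash

python3 - <<'E'
from h import *
s=Cam("scene")
st=manip.read_state();print(st["position"],st["clock"],st["gripper_width"],st["force"])
cv2.imwrite("pics/b.png",cv2.resize(s.bgr[60:300,180:512],None,fx=2.4,fy=2.4,interpolation=cv2.INTER_CUBIC))
for z in(5,):print(s.proj([[483.4,368,5]]))
E
```

```text
[483.7605912  368.03536796 439.14019426] 4.85 0.47544462783477115 [ 0.14424838 -0.03130017 -3.00654788]
[[352.37516147 208.47399932]]
```

View pics/b.png

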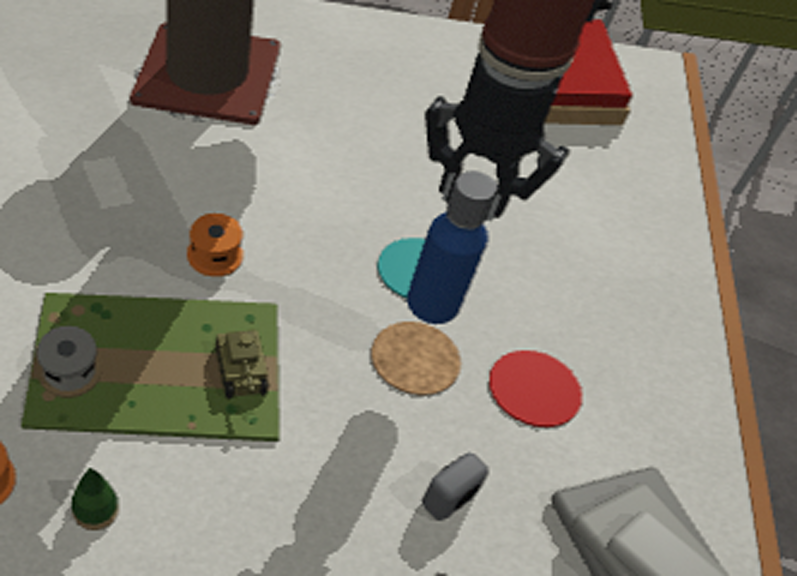

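>>> arm_command --moves '[[[0,0,-30],[0,0,0],30],[[0,0,-65],[0,0,0],30],[[0,0,-90],[0,0,0],30],[[0,0,-99],[0,0,0],30],[[0,0,-101],[0,0,0],30],[[0,0,-101],[0,0,0],30],[[0,0,-101],[0,0,0],30]]'

```text
clock: 5.55
position: [483.9, 368.9, 339.4]
tcp_rot: [0.001, 0.184, 0.983, 0.001]
force: [0.1, 0.2, -2.1]
gripper_width: 0.475
```

>>> arm_command --moves '[[[0,0,-1.5],[0,0,0],30],[[0,0,-1.5],[0,0,0],30]]'

```text
clock: 5.75
position: [483.4, 369.1, 337.1]
tcp_rot: [0.0, 0.184, 0.983, 0.0]
force: [-0.3, -0.7, -1.9]
gripper_width: 0.472
```

>>> arm_command --moves '[[[0,0,-1.5],[0,0,0],30],[[0,0,-1.5],[0,0,0],30]]'

```text
clock: 5.95
position: [483.7, 369.1, 337.1]
tcp_rot: [0.001, 0.184, 0.983, 0.0]
force: [-1.8, -3.5, 5.4]
gripper_width: 0.475
```

>>> arm_command --moves '[[[0,0,-1],[0,0,0],30],[[0,0,-1],[0,0,0],30]]'

```text
clock: 6.15
position: [483.8, 369.1, 337.1]
tcp_rot: [0.001, 0.184, 0.983, 0.001]
force: [-2.5, -2.1, 9.4]
gripper_width: 0.474
```

>>> arm_command --moves '[[[0,0,1],[0,0,0],60],[[0,0,1],[0,0,0],85],[[0,0,1],[0,0,0],85],[[0,0,1],[0,0,0],85],[[0,0,1],[0,0,0],85],[[0,0,31],[0,0,0],85],[[0,0,80],[0,0,0],85],[[0,0,130],[0,0,0],85],[[0,0,130],[0,0,0],85]]'

```text
clock: 7.05
position: [484.4, 369.7, 473.6]
tcp_rot: [0.006, 0.184, 0.983, 0.005]
force: [0.3, 0.1, 0.8]
gripper_width: 0.995
```

```bash

python3 - <<'E'
from h import *
s=Cam("scene");t=Cam("top")
st=manip.read_state();print(st["position"],st["clock"],st["gripper_width"],st["q"])
cv2.imwrite("pics/c.png",np.hstack([cv2.resize(c.bgr[y:y+160,x:x+160],None,fx=2.4,fy=2.4,interpolation=cv2.INTER_CUBIC) for c,x,y in((s,270,100),(t,110,140))]))
E
```

```text
[483.5646489  369.16302919 466.1865542 ] 7.15 0.9944566083753845 [ 5.22478962e-01  1.46519396e-01  1.49616638e+00 -1.34984614e-05
  1.49479628e+00 -6.78553417e-01]
```

View pics/c.png

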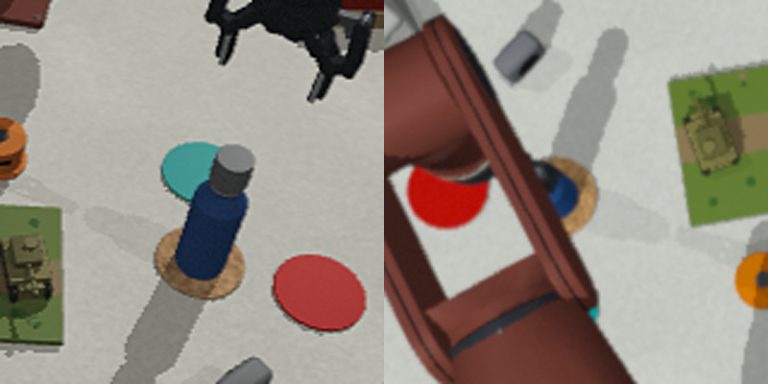

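>>> arm_command --moves '[[[0,-20,0],[0,0,-3],85],[[0,-60,0],[0,0,-6],85],[[-3,-110,0],[0,0,-10],85],[[-5,-160,0],[0,0,-15],85],[[-8,-210,0],[0,0,-20],85],[[-10,-260,0],[0,0,-25],85],[[-12,-310,0],[0,0,-30],85],[[-13,-360,0],[0,0,-35],85],[[-14,-410,0],[0,0,-40],85],[[-16,-460,0],[0,0,-45],85],[[-17,-510,0],[0,0,-50],85],[[-18,-555,0],[0,0,-53.5],85]]'

```text
clock: 8.35
position: [464.4, -188.1, 461.9]
tcp_rot: [-0.002, 0.608, 0.794, -0.0]
force: [0.3, -0.4, 0.1]
gripper_width: 0.993
```

```bash

python3 - <<'E'
from h import *
print([x for x in dir(manip) if x[0]!='_'])
st=manip.read_state();print(st["position"],st["clock"],st["q"],rot(st["tcp_rot"]).as_matrix().round(3))
E
```

```text
['MotionError', 'camera', 'hand_in', 'read_state', 'tip_extent']
[ 464.41101161 -188.09468817  461.93020644] 8.35 [-5.42316941e-01 -1.12227174e-01  1.76612461e+00 -8.29531437e-05
  1.49087151e+00 -8.05559975e-01] [[-0.26   0.966 -0.003]
 [ 0.966  0.26   0.002]
 [ 0.002 -0.002 -1.   ]]
```

>>> arm_command --moves '[[[0,-20,-10],[-7,-1.9,0],85],[[1,-30,-35],[-14,-3.8,0],85],[[1,-40,-60],[-21,-5.7,0],85],[[1,-40,-80],[-28.95,-7.9,0],85],[[1,-40,-80],[-28.95,-7.9,0],85],[[1,-40,-80],[-28.95,-7.9,0],85],[[1,-40,-80],[-28.95,-7.9,0],85]]'

```text
clock: 9.05
position: [466.8, -226.2, 385.3]
tcp_rot: [0.205, 0.586, 0.768, -0.156]
force: [-0.6, -0.9, -0.7]
gripper_width: 0.997
```

```bash

cat > chk.py <<'E'
from h import *
s=Cam("scene");t=Cam("top")
st=manip.read_state();T=rot(st["tcp_rot"]);P=st["position"];print(P.round(1),st["clock"],st["gripper_width"],st["q"].round(2),st["force"].round(1));print(T.as_matrix().round(3))
import sys
n=sys.argv[1]
ims=[]
for c,x,y in((s,50,40),(t,330,120)):
    k=2.4
    im=cv2.resize(c.bgr[y:y+160,x:x+160],None,fx=k,fy=k,interpolation=cv2.INTER_CUBIC)
    for o in([0,0,155],[0,0,173],[0,0,255]):
        q=c.proj(P+T.apply(o))[0];cv2.circle(im,tuple(int(v) for v in (q+.5-[x,y])*k),3,(255,0,255),-1)
    ims.append(im)
cv2.imwrite(f"pics/{n}.png",np.hstack(ims))
E
python3 chk.py d
```

```text
[ 466.9 -226.4  385.8] 9.15 0.9922510966992032 [-0.49 -0.13  1.96 -0.45  0.98 -0.56] [ 1.3  0.6 -0.2]
[[-0.228  0.965  0.133]
 [ 0.835  0.264 -0.482]
 [-0.5    0.001 -0.866]]
```

View pics/d.png

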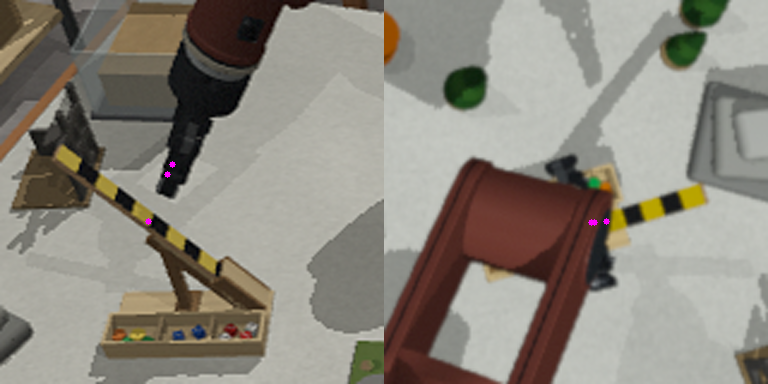

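>>> arm_command --moves '[[[3,-15,-27],[0,0,0],85],[[6,-28,-50],[0,0,0],85],[[9,-40,-72],[0,0,0],85],[[11.5,-49,-87],[0,0,0],85],[[11.5,-49,-87],[0,0,0],85],[[11.5,-49,-87],[0,0,0],85]]'

```text
clock: 9.75
position: [478.1, -275.4, 297.9]
tcp_rot: [0.206, 0.586, 0.768, -0.157]
force: [-0.7, 0.2, 0.3]
gripper_width: 0.996
```

```bash
python3 chk.py e
```

```text
[ 478.4 -275.1  298.8] 9.85 0.9965472062019857 [-0.57  0.05  1.97 -0.5   0.78 -0.54] [1.1 0.7 1.2]
[[-0.228  0.965  0.133]
 [ 0.835  0.264 -0.483]
 [-0.502  0.001 -0.865]]
```

View pics/e.png

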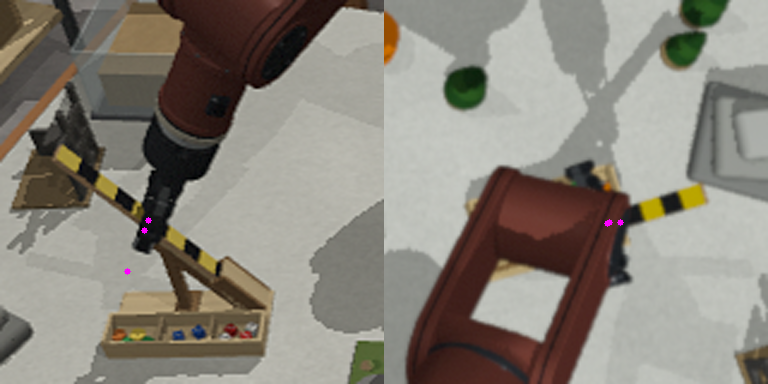

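>>> arm_command --moves '[[[0,0,0],[0,0,0],40],[[0,0,0],[0,0,0],40],[[0,0,0],[0,0,0],40],[[0,0,0],[0,0,0],40],[[0,0,0],[0,0,0],15],[[0,0,0],[0,0,0],15],[[0,0,0],[0,0,0],15],[[0,0,0],[0,0,0],15],[[0,0,0],[0,0,0],15]]'

```text
clock: 10.75
position: [477.9, -274.9, 297.2]
tcp_rot: [0.206, 0.586, 0.768, -0.157]
force: [-1.8, 3.6, 3.5]
gripper_width: 0.262
```

```bash
python3 chk.py f
```

```text
[ 477.9 -274.9  297.3] 10.85 0.26789945755536915 [-0.57  0.05  1.97 -0.5   0.78 -0.54] [-1.6  4.2  5.1]
[[-0.229  0.965  0.132]
 [ 0.835  0.264 -0.482]
 [-0.5   -0.    -0.866]]
```

View pics/f.png

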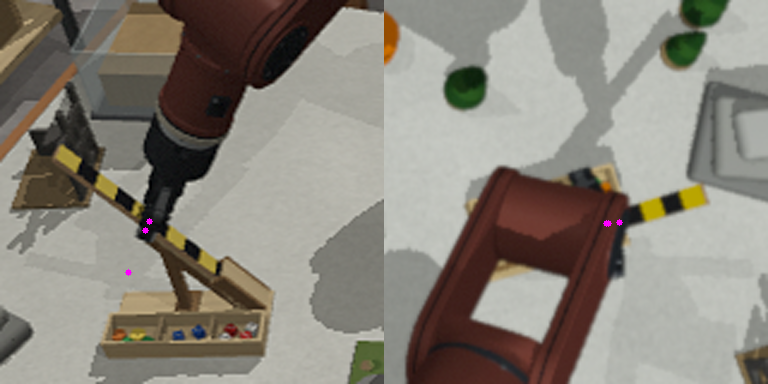

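>>> arm_command --moves '[[[1.5,-5.5,8.2],[0,0,0],15],[[3,-11.1,16.4],[0,0,0],15],[[3,-11.1,16.4],[0,0,0],15]]'

```text
clock: 11.15
position: [481.3, -287.2, 315.2]
tcp_rot: [0.207, 0.586, 0.767, -0.157]
force: [-1.6, 1.1, 4.4]
gripper_width: 0.266
```

Low forces; continuing along the slope with a slight lift off the strip.

>>> arm_command --moves '[[[3,-11.1,16.4],[0,0,0],15],[[6,-22.1,32.8],[0,0,0],15],[[9,-33.2,49.1],[0,0,0],15],[[12.1,-44.3,65.5],[0,0,0],15],[[14,-50,80],[0,0,0],15],[[17,-60,98],[0,0,0],15],[[17,-62,112],[0,0,0],15],[[17,-62,112],[0,0,0],15],[[17,-62,112],[0,0,0],15]]'

```text
clock: 12.05
position: [497.7, -347.8, 425.3]
tcp_rot: [0.206, 0.586, 0.768, -0.157]
force: [0.1, 0.1, -0.9]
gripper_width: 0.265
```

```bash
python3 chk.py i
```

```text
[ 497.5 -347.5  424.1] 12.15 0.2657847756462573 [-0.66  0.04  1.73 -0.37  0.98 -0.78] [-0.7  0.4 -0.8]
[[-0.23   0.964  0.13 ]
 [ 0.836  0.264 -0.481]
 [-0.499 -0.002 -0.867]]
```

View pics/i.png

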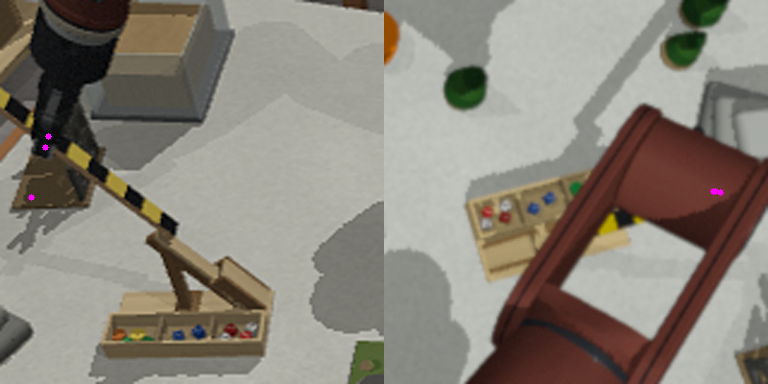

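>>> arm_command --moves '[[[0,0,15],[5,1.4,0],15],[[0,0,30],[12,3.3,0],15],[[0,0,40],[19,5.2,0],15],[[0,0,40],[26,7.1,0],15],[[0,0,40],[33,9,0],15],[[0,0,40],[40,10.9,0],15],[[0,0,40],[47,12.8,0],15],[[0,0,40],[53,14.5,0],15],[[0,0,40],[53,14.5,0],15],[[0,0,40],[53,14.5,0],15]]'

```text
clock: 13.15
position: [497.9, -348.2, 464.2]
tcp_rot: [-0.172, 0.593, 0.776, 0.13]
force: [-0.0, 0.7, -0.7]
gripper_width: 0.264
```

```bash
python3 chk.py j
```

```text
[ 497.9 -347.7  465.3] 13.25 0.260601572721388 [-0.79  0.28  1.37  0.22  1.87 -1.04] [-0.1  0.4 -0.4]
[[-0.24   0.964 -0.111]
 [ 0.875  0.265  0.405]
 [ 0.42  -0.    -0.908]]
```

View pics/j.png

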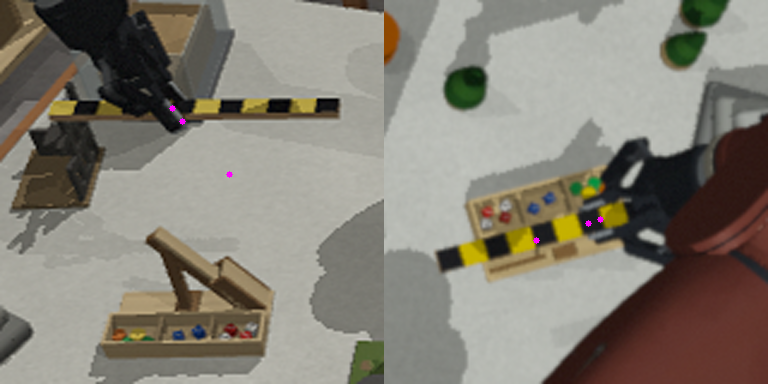

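>>> arm_command --moves '[[[10,25,0],[0,0,0],15],[[22,65,-10],[0,0,0],15],[[36,105,-15],[0,0,0],15],[[49,145,-20],[0,0,0],15],[[63,185,-25],[0,0,0],15],[[76,225,-30],[0,0,0],15],[[90,265,-40],[0,0,0],15],[[102,300,-45],[0,0,0],15],[[109,322,-45],[0,0,0],15],[[109,322,-45],[0,0,0],15],[[109,322,-45],[0,0,0],15]]'

```text
clock: 14.35
position: [606.6, -25.4, 420.9]
tcp_rot: [-0.171, 0.592, 0.777, 0.131]
force: [-0.0, -0.1, -0.5]
gripper_width: 0.267
```

>>> arm_command --moves '[[[0,0,-40],[0,0,0],15],[[0,0,-80],[0,0,0],15],[[0,0,-105],[0,0,0],15],[[0,0,-120],[0,0,0],15],[[0,0,-120],[0,0,0],15],[[0,0,-120],[0,0,0],15]]'

```text
clock: 14.95
position: [607.2, -26.8, 301.8]
tcp_rot: [-0.171, 0.592, 0.776, 0.131]
force: [-0.1, 0.3, 0.3]
gripper_width: 0.265
```

```bash
sed -i 's/(s,50,40),(t,330,120)/(s,165,110),(t,205,110)/' chk.py; python3 chk.py k; python3 - <<'E'
from h import *
t=Cam("top");s=Cam("scene")
for c in(t,s): print([(b[0],b[1]) for b in blobs(cv2.inRange(c.hsv,(22,120,90),(32,255,255))>0,12)])
E
```

```text
[607.6 -26.6 302.8] 15.05 0.26796632458755965 [-0.27  0.34  1.61  0.37  1.43 -0.64] [ 0.9 -0.6 -0.3]
[[-0.241  0.965 -0.108]
 [ 0.875  0.264  0.406]
 [ 0.42   0.003 -0.908]]
[([288, 174, 7, 9, 40], [290.6, 177.6]), ([270, 178, 12, 11, 96], [275.2, 182.7]), ([253, 182, 12, 11, 99], [258.1, 187.1]), ([236, 186, 12, 12, 111], [241.2, 191.6]), ([412, 197, 8, 7, 38], [414.9, 200.5])]
[([104, 177, 7, 5, 29], [107.0, 178.8]), ([204, 177, 10, 8, 69], [208.7, 180.5]), ([243, 177, 11, 7, 77], [248.0, 180.0]), ([262, 177, 11, 7, 73], [267.3, 179.9]), ([282, 176, 11, 7, 74], [286.9, 179.1]), ([185, 178, 10, 7, 69], [189.4, 181.0])]
```

View pics/k.png

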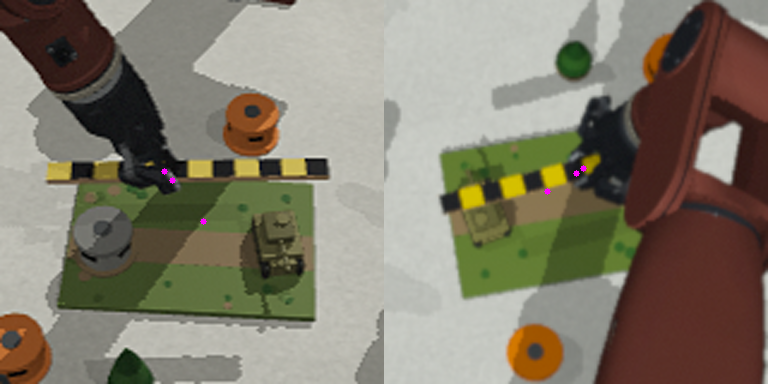

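```bash
cat > m.py <<'E'
from h import *
t=Cam("top");s=Cam("scene")
def g(c):return sorted([b[1] for b in blobs(cv2.inRange(c.hsv,(22,120,90),(32,255,255))>0,30) if 180<b[1][0]<310 and (c is s or b[1][0]<285)],key=lambda p:p[0])
A=g(t)[:3];B=g(s)[::-1][:3];print(A,B)
X=[]
for u,v in zip(A,B):
    p,e=tri(t,u,s,v);X.append(p);print(p.round(1),round(float(e),1))
X=np.array(X);d=X[-1]-X[0];L=np.linalg.norm(d);d/=L;print("len",L,"elev",np.degrees(np.arcsin(d[2])),"az",np.degrees(np.arctan2(d[1],d[0])))
# width tilt check skipped; scene far band idx12 with same plane
z=X[:,2].mean();print("z",z);far=s.onz(g(s)[0],z)[0];near=s.onz(B[0],z)[0];e=far-near;print("scene-only az",np.degrees(np.arctan2(e[1],e[0])),"len",np.linalg.norm(e),"(254 expected)")
C=X[1]+d*63.5;az=np.degrees(np.arctan2(e[1],e[0]));print("centre face",C)
for az in(az,np.degrees(np.arctan2(d[1],d[0]))):
    h=np.array([np.cos(np.radians(az)),np.sin(np.radians(az))]);n=np.array([-h[1],h[0]])
    for nm,P in(("tank",[557.8,162]),("bunker",[609.3,-38.5])):
        r=np.array(P)-C[:2];print(nm,"x",(r@h).round(1),"y",(r@n).round(1))
E
python3 m.py
```

```text
[[241.1, 191.8], [258.0, 187.2], [275.1, 182.9]] [[287.0, 179.1], [267.6, 179.9], [248.0, 180.0]]
[553.6 170.4 165.3] 1.9
[567.7 122.  164.5] 1.5
[580.7  72.9 165. ] 1.4
len 101.27345978508328 elev -0.20392886026568172 az -74.48569445239848
z 164.92514591380987
scene-only az -74.59062919593683 len 253.03430260555479 (254 expected)
centre face [584.66144404  60.84488268 164.23914771]
tank x -104.7 y 1.0
bunker x 102.3 y -2.6
tank x -104.7 y 1.2
bunker x 102.3 y -2.8
```

>>> arm_command --moves '[[[0,0,-20],[0,0,-0.5],15],[[0,0,-40],[0,0,-1],15],[[0,0,-50],[0,0,-1],15],[[0,0,-50],[0,0,-1],15],[[0,0,-50],[0,0,-1],15],[[0,0,-50],[0,0,-1],15],[[0,0,-50],[0,0,-1],15],[[0,0,-50],[0,0,-1],15]]'

```text
clock: 16.05
position: [607.1, -26.2, 251.3]
tcp_rot: [-0.17, 0.599, 0.771, 0.133]
force: [-0.3, 0.1, -0.5]
gripper_width: 0.263
```

```bash
python3 m.py; python3 - <<'E'
from h import *
t=Cam("top");s=Cam("scene");st=manip.read_state();print(st["clock"],st["qd"].round(3),st["force"].round(1),st["gripper_width"])
cv2.imwrite("pics/l.png",np.hstack([cv2.resize(c.bgr[y:y+150,x:x+230],None,fx=1.73,fy=1.73,interpolation=cv2.INTER_CUBIC) for c,x,y in((s,180,120),(t,130,110))]))
# bottle: cap in top, blue
for c,n in((t,'t'),(s,'s')):print(n,[b[:2] for b in blobs(cv2.inRange(c.hsv,(105,120,40),(130,255,255))>0,60)])
print("pred blue foot/cap",t.proj([[483.5,368,5],[483.5,368,195]]),s.proj([[483.5,368,5],[483.5,368,195]]))
print("bunker top scene pred",s.proj([609.3,-38.5,58]))
E
```

```text
[[241.4, 193.8], [257.9, 189.8], [274.5, 185.9]] [[285.7, 192.1], [266.9, 192.1], [248.1, 192.0]]
[556.8 171.8 114.7] 1.3
[569.3 122.7 115.1] 1.1
[581.5  73.3 115.6] 1.4
len 101.50692811056977 elev 0.5162203602295043 az -75.87616685484748
z 115.11789958550794
scene-only az -75.37779193549046 len 252.40922024159067 (254 expected)
centre face [584.79864203  61.09118244 115.67987329]
tank x -104.5 y -0.7
bunker x 102.6 y -1.4
tank x -104.4 y -1.6
bunker x 102.6 y -0.5
16.25 [-0.001  0.002  0.002  0.001 -0.    -0.   ] [0.3 0.1 0.2] 0.26820939122759463
t [([166, 208, 24, 23, 251], [180.7, 221.2])]
s [([0, 58, 32, 42, 975], [12.2, 77.2]), ([343, 175, 30, 42, 756], [356.8, 196.4])]
pred blue foot/cap [[180.8608117  221.82722269]
 [168.33031128 214.13010923]] [[352.37246606 208.50069204]
 [367.71670107 165.65762106]]
bunker top scene pred [[206.70475878 204.62488525]]
```

View pics/l.png

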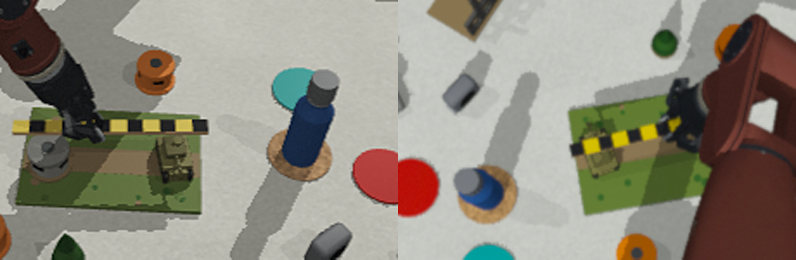

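```bash
python3 -c "
from plant import manip
print(manip.hand_in())"
```

```text
the job is handed in; nothing more can be done
None
```

I moved the bottle onto the cork coaster, drew the stick out of its sleeve and handed the job in at about 16 s, with the stick held still over the tank and bunker. The hand-in gives no verdict, so the results below are from my own last camera and state checks.

- **Bottle:** it stood upright on the cork. Its outline matched the position I predicted for the coaster centre in both pictures.
- **Stick:** level to about 0.5 degrees along its length, with the banded face up. Its middle line passed within about 2 mm of both middles. The tank lay 104 mm and the bunker 103 mm from its middle, inside its half length of 152 mm. It hung about 53 mm above their tops.
- **Grip and stillness:** the opening held at the stick's width, and the arm was at rest with outside forces around zero.
- **Tank, bunker, trees and tape:** none had visibly moved in the last pictures. I did not re-measure their positions.

The two cameras disagreed by up to about 3 mm, or 8 mm for the bottle cap before the grasp. That is well inside the limits, and no check failed.

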